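# Return the drill kit to its fitted tray

### The job

Put the drill kit back in its fitted foam tray: lay the screwdriver, the short pliers, the short scriber and the drill's side handle each in the cutout made for it, right down on the cutout's floor; do not drop them in. The longer pliers and the longer scriber look alike but have no cutout here: leave them where they lie.

Things in the scene. Friction and masses are not known exactly. Their poses are not given: they have to be found in the camera images.
- driver_orange: Orange screwdriver, 183 mm long, belongs in driver_insert. Handle 24 mm thick at y = +6 to +92 mm, blade 7 mm thick at y = -92 to +6. Origin: mid length on the underside; y along it to the handle end, x across. 90 g; hold across the handle at y = +43 (centre of mass). All loose tools lie flat on the table, heading (y) within about 0.7 rad of the inserts' y.
- pliers_old: Short rusty bare-metal pliers, 128 mm long, 54 mm wide, 13 mm thick, belong in pliers_insert. Origin: centre of the underside; y towards the handle ends (jaw tip at y = -64 mm), x across. 200 g, centre of mass near the origin. Hold across the jaws at y = -30 mm, where they are 15 to 23 mm wide.
- scriber_1: Short black pen-shaped scriber, 115 mm long, 8 mm thick, belongs in scriber_insert, either way round. Origin: mid length on the underside; y along it, x across. 30 g; hold across its 8 mm at y = -5 mm.
- side_grip: Black ribbed side handle of a drill, 147 mm long, belongs in grip_insert: grip 38 mm wide, 34 mm high at y = -46 to +74 mm, thin metal stud at y = -74 to -46. Origin: mid length on the underside; stud to -y, x across. 140 g; hold across the grip at y = +10 mm, fingertips 12 mm over its underside: in the tray they then stay just above the foam.
- driver_insert: One of four fixed dark foam blocks side by side, in any order, in a steel tray (rim 3 mm higher); each 76 (x) by 208 (y) by 16 mm, cutout floor 6 mm above its underside. Origin: centre of underside, 3 mm over table. This cutout: handle bay 34 wide, y = 0 to +97; blade slot 18 wide, y = -97 to 0; 71 mm finger scallop at y = +45. Tool home: its origin over this origin, y axes along each other.
- pliers_insert: Foam block like driver_insert (same size, floor, origin). Cutout for the short pliers: jaw bay 36 mm wide, y = -70 to -8 mm; handle bay 66 mm wide, y = -8 to +70. 71 mm wide finger scallop at y = -30 (47 mm long). Tool home: its origin over this origin, y axes along each other.
- scriber_insert: Foam block like driver_insert (same size, floor, origin). Cutout for the short scriber: slot 19 mm wide, y = -64 to +64 mm. 71 mm wide finger scallop at y = -5 (47 mm long). Tool home: its origin over this origin, y axes along each other.
- grip_insert: Foam block like driver_insert (same size, floor, origin). Cutout for the side handle: bay 50 mm wide, y = -52 to +80 mm; stud slot 26 mm wide, y = -80 to -52. No finger scallop; the handle, laid home, stands 24 mm proud of the foam. Tool home: its origin over this origin, y axes along each other.
- pliers_black: Look-alike, to be left where it lies: longer pliers with black-covered handles, 167 mm long, 59 mm wide, 13 mm thick, loose, too long for any pliers cutout. Origin: centre of the underside; y towards the handles.
- scriber_0: Look-alike, to be left where it lies: longer pale metal scriber, 135 mm long, 10 mm thick, loose, too long for the scriber cutout. Origin: mid length on the underside; y along it.

How it is judged (in metres and radians):
At the end, for the whole second after the job is handed in: All four tools lie released, at rest and level in their own cutouts, undersides within 5.5 mm of the floor, origins within 13 mm along the insert and 14 mm across (20 mm for screwdriver and side handle), in line within 0.2 rad; longer pliers and scriber within 30 mm of their start (x of driver_orange in the frame of driver_insert between -0.02 and 0.02 m and y of driver_orange in the frame of driver_insert between -0.013 and 0.013 m and z of driver_orange in the frame of driver_insert between 0.002 and 0.0115 m and angle between driver_orange's own y axis and vertical between 1.49 and 1.65 rad and angle between the y axis of driver_orange and the y axis of driver_insert, either way round below 0.2 rad and linear speed of each of driver_orange, pliers_old, scriber_1, side_grip below 0.02 m/s and x of pliers_old in the frame of pliers_insert between -0.014 and 0.014 m and y of pliers_old in the frame of pliers_insert between -0.013 and 0.013 m and z of pliers_old in the frame of pliers_insert between 0.002 and 0.0115 m and angle between pliers_old's own y axis and vertical between 1.49 and 1.65 rad and angle between the y axis of pliers_old and the y axis of pliers_insert, either way round below 0.2 rad and x of scriber_1 in the frame of scriber_insert between -0.014 and 0.014 m and y of scriber_1 in the frame of scriber_insert between -0.013 and 0.013 m and z of scriber_1 in the frame of scriber_insert between 0.002 and 0.0115 m and angle between scriber_1's own y axis and vertical between 1.49 and 1.65 rad and angle between the y axis of scriber_1 and the y axis of scriber_insert, either way round below 0.2 rad and x of side_grip in the frame of grip_insert between -0.02 and 0.02 m and y of side_grip in the frame of grip_insert between -0.013 and 0.013 m and z of side_grip in the frame of grip_insert between 0.002 and 0.0115 m and angle between side_grip's own y axis and vertical between 1.49 and 1.65 rad and angle between the y axis of side_grip and the y axis of grip_insert, either way round below 0.2 rad and distance of each of pliers_black, scriber_0 from where it was at the start of the episode below 0.03 m); the robot touches nothing.
It fails at once if the long black-handled pliers are moved by more than 30 mm or picked up (distance of pliers_black from where it was at the start of the episode above 0.03 m).
It fails at once if the long pale scriber is moved by more than 30 mm or picked up (distance of scriber_0 from where it was at the start of the episode above 0.03 m).
It fails at once if a tool of the kit is dropped from a height (let go and falling faster than 0.9 m/s, about 4 cm of free fall) ((contact force between driver_orange and the fingers below 0.05 N and linear speed of driver_orange above 0.9 m/s) or (contact force between pliers_old and the fingers below 0.05 N and linear speed of pliers_old above 0.9 m/s) or (contact force between scriber_1 and the fingers below 0.05 N and linear speed of scriber_1 above 0.9 m/s) or (contact force between side_grip and the fingers below 0.05 N and linear speed of side_grip above 0.9 m/s)).
It also fails if it takes over 112 s, if anything falls off the work surface, if the arm or the gripper's body presses on something with over 40 N, if the wrist force passes 120 N, or if a joint passes its speed limit or range.

### The arm

A 6-joint arm with a two-finger parallel gripper is mounted at the origin on a cart in front of the work surface, level with it; the furniture and walls round the work are solid. World frame = base frame: x ahead of the robot, y to its left, z up, the work surface at z = 0. Lengths are in m, angles in degrees, forces in N, time in s.
With the tool pointing down it reaches from about 0.375 to 0.9 m from the base axis. Payload 3.1 kg.
Tool frame: the origin (TCP) lies between the finger pads; the fingertips stand 11 mm ahead of it and the grasp point (between the pads) lies 8 mm behind it; z points along the fingers, y is the line along which they close (so a half turn about z gives the same grasp; the last joint's range is limited). The gripper opens to 87 mm and grips with 3 to 60 N. Pads are 19 mm wide; open, the fingers measure 117 mm over their backs; the gripper's body (75 mm by 190 mm) begins 51 mm behind the grasp point.
Start: joints at [55.434, 30.224, 82.088, -0, 67.689, -10.227], TCP at [0.258, 0.569, 0.234] pointing down, gripper open.
Joint ranges: [-176.69, 176.69], [-43.24, 126.21], [12.49, 139.97], [-82, 262], [0, 151.66], [-163.58, 163.58]. Speed limits (degrees/s): [159.86, 159.86, 180, 180, 180, 180].

### API

Orientations are given as a 3x3 rotation matrix whose columns are the frame's x, y, z axes.
In Python, from rig import bot gives the robot as it stands.
- The arm moves only by the tool apply_moves, never from a script. Its argument "steps" is a list that holds one entry, the list of rows, each a list of 7 numbers: the shift along the tool's x, y, z in cm, then the turn, a rotation vector about the tool's x, y, z in degrees, then the gripper command: -1 is shut, 1 is fully open, values between are in proportion. In form: [[[dx, dy, dz, rx, ry, rz, jaw], ...]]. A call has 1 to 20 rows; each row is the pose to reach, as a shift and turn from the pose commanded when the call began, along the tool's axes at that moment; what a row does not reach only later rows make up. A row lasts 1/8 s, in which the tool goes at most 62.5 mm and 10.7 degrees, less where a joint would pass 70% of its speed; a pose out of reach is approached as far as the arm can. A call with a gripper value outside its range is refused whole. The fingers move at their own pace and stop on an object; the grip force is fixed at half the most. Time passes only in rows, so rows that repeat a pose let the fingers close. It gives the time, the measured TCP pose, the force, the opening and the grip force at its end, in the units of the state.
- bot.read_state(): the state, without advancing time (a new reading comes with each control period).
- bot.capture(name): name is "scene" or "top" or "wrist"; returns the picture (480x640x3 uint8, blue, green, red); there is no depth.
- bot.camera_model(name): a dict with "intrinsics" (3x3 intrinsics, pixels), "k1" (the pictures are not rectified: a ray, as slopes to the right and down, at radius r is drawn at 1 + k1 r^2 times it, then the intrinsics apply), "R" (3x3) and "t" (3): a world point X has camera coordinates R X + t. Camera axes: x right, y down, z forward; pixel columns grow to the right and rows downward; lengths in m; the calibration is good to about 2 mm. A picture is of the moment at which its call begins: read the wrist's pose just before it. camera_model takes no time and is no camera call; for the wrist camera it gives the pose at the moment of the call.
- bot.hand_in(): hands the job in; it is judged then, once.
The state is a dict: "time_s": time; "joint_positions": joint angles; "qvel": joint speeds; "tau": joint torques, N m; "position": TCP position; "tcp_rot": TCP orientation; "force": force on the tool from outside, world axes, zero at the start; "moment": the same for the moment, N m; "opening": opening from 0.0 (shut) to 1.0 (fully open); "grasp_force": force on a finger pad.
Only numpy, scipy, OpenCV 4.12 (cv2) and the standard library are available. Lean on these libraries where they do the work, as an engineer would, in place of code of your own. Each camera call takes 0.05 s, during which the arm holds its last target. There are 200 camera calls.

## Working session

There is one attempt and no reset: what is moved stays moved. The work goes in short steps, Python scripts to look and compute and a tool call to move; the robot and the scene stay as the last step left them, time stands still between calls to the robot, and variables do not carry over. Pictures are saved under pics/ and viewed, at most 14 in all, crops included, and the job is handed in when it is done.

Besides the shell and the picture viewer there is one more tool, called after ">>>" by a JSON object that holds its "op" and its "data". apply_moves: Moves the arm, as the interface text tells. Its arguments: {"type":"object","properties":{"steps":{"type":"array","items":{"type":"array","items":{"type":"array","items":{"type":"number"}}}}},"required":["steps"]}

```bash
mkdir -p pics; cat > h.py <<'E'
import numpy as np,cv2
from rig import bot
def snap(n,f):
    m=bot.camera_model(n); im=bot.capture(n); cv2.imwrite('pics/'+f,im); np.save('pics/'+f+'.npy',m,allow_pickle=True); return im,m
def world(m,px,z):
    K=np.array(m['intrinsics']);R=np.array(m['R']);t=np.array(m['t'])
    p=cv2.undistortPoints(np.array(px,float).reshape(-1,1,2),K,np.array([m['k1'],0,0,0,0.]))[:,0]
    d=np.c_[p,np.ones(len(p))]@R; c=-R.T@t
    z=np.broadcast_to(z,len(p))
    return c+d*((z-c[2])/d[:,2])[:,None]
def load(f): return np.load('pics/'+f+'.npy',allow_pickle=True).item()
E
python3 - <<'E'
from h import *
s=bot.read_state();print(s['time_s'],s['position'],s['tcp_rot'],s['opening'])
for n in('top','scene'):
    im,m=snap(n,n+'0.png');print(n,m)
E
```

```text
0.0 [0.257166   0.56885158 0.23255693] [[-9.11111014e-01  4.12159174e-01 -1.23871010e-03]
 [ 4.12160865e-01  9.11109259e-01 -1.82762530e-03]
 [ 3.75327710e-04 -2.17571737e-03 -9.99997563e-01]] 1.0013622177430443
top {'intrinsics': array([[493.78200129,   0.        , 322.9295569 ],
       [  0.        , 493.78200129, 234.20148734],
       [  0.        ,   0.        ,   1.        ]]), 'k1': 0.03707995549167961, 'R': array([[-0.01492673, -0.99988758,  0.00141889],
       [-0.97868195,  0.01431942, -0.2048819 ],
       [ 0.20483855, -0.00444686, -0.97878567]]), 't': array([0.05183193, 0.52336627, 0.93804104])}
scene {'intrinsics': array([[461.32375079,   0.        , 320.89488376],
       [  0.        , 461.32375079, 231.67280197],
       [  0.        ,   0.        ,   1.        ]]), 'k1': -0.11915230596202911, 'R': array([[ 0.57560646, -0.81762803,  0.01271269],
       [-0.59699858, -0.43080669, -0.67675571],
       [ 0.55881115,  0.3819555 , -0.73609789]]), 't': array([-0.27229616,  0.36524083,  0.67715718])}
```

View pics/top0.png

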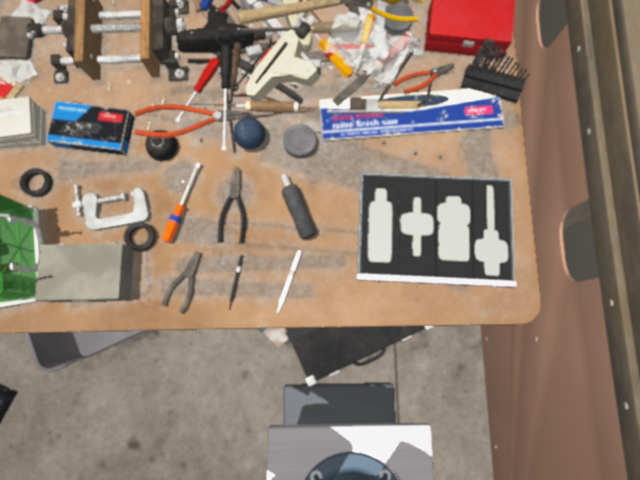

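View pics/scene0.png

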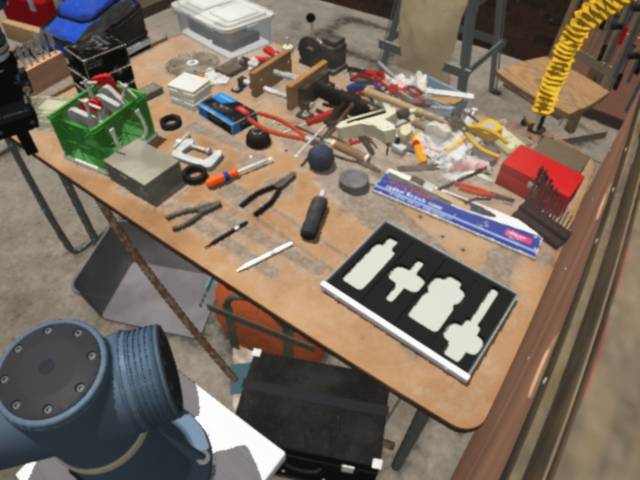

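```bash
python3 - <<'E'
from h import *
im=cv2.imread('pics/top0.png')
cv2.imwrite('pics/c1.png',cv2.resize(im[155:320,150:320],None,fx=3.6,fy=3.6,interpolation=cv2.INTER_CUBIC)[:600])
cv2.imwrite('pics/c2.png',cv2.resize(im[165:295,350:525],None,fx=4.5,fy=4.5,interpolation=cv2.INTER_CUBIC))
E
```

```text
(no output)
```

View pics/c1.png

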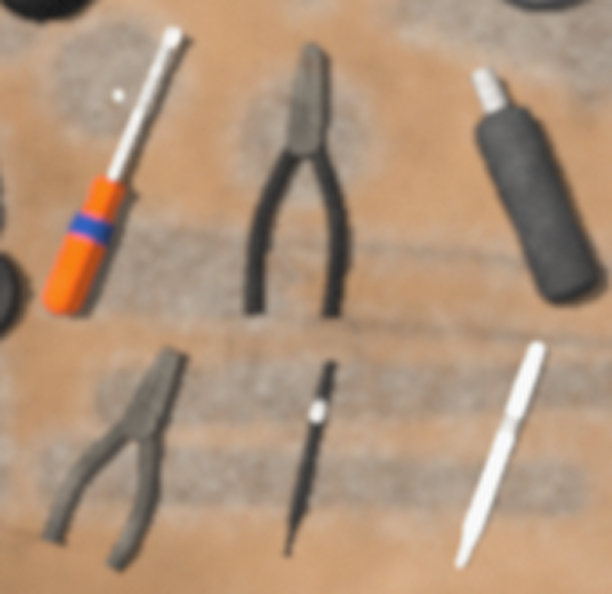

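View pics/c2.png

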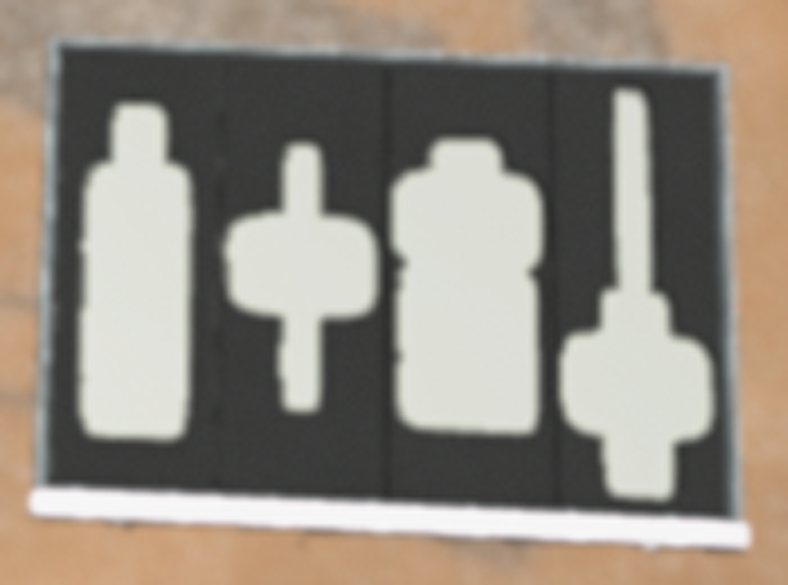

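```bash
python3 - <<'E'
from h import *
m=load('top0.png')
A=lambda p:np.array(p)/3.6+[150,155]
B=lambda p:np.array(p)/4.5+[350,165]
def rep(n,a,b,ya,yb,yg,L):
    a=a[:2];b=b[:2];d=b-a;l=np.linalg.norm(d);u=d/l
    o=a+u*l*(0-ya)/(yb-ya); g=a+u*l*(yg-ya)/(yb-ya)
    print(n,'len',l.round(4),L,'origin',o.round(4),'grasp',g.round(4),'heading',np.degrees(np.arctan2(u[1],u[0])).round(1))
T=lambda p,z:world(m,A(p),z)[0]
rep('driver',T([173,32],.008),T([62,305],.012),-92,92,43,.183)
h=(T([55,540],.0065)+T([120,567],.0065))/2
rep('pliers',T([174,350],.0065),h,-64,62,-30,.128)
rep('scriber',T([331,362],.004),T([288,555],.004),-57.5,57.5,-5,.115)
rep('grip',T([484,70],.017),T([575,293],.017),-74,74,10,.147)
rep('pblack',T([315,45],.0065),(T([253,315],.0065)+T([332,315],.0065))/2,-83,83,0,.167)
rep('scr0',T([538,345],.005),T([460,565],.005),-67,67,0,.135)
F=lambda p:world(m,B(p),.019)[0]
rep('Idriver',F([630,90]),F([638,498]),-97,97,43,.194)
rep('Iscr',F([302,143]),F([300,412]),-64,64,-5,.128)
rep('Ipl',F([467,140]),F([467,432]),-70,70,-30,.14)
rep('Igrip',F([140,103]),F([134,438]),-80,80,10,.16)
print(F([[55,45],[725,68],[735,520],[42,487]][0]),F([725,68]),F([735,520]),F([42,487]))
w=bot.camera_model('wrist');s=bot.read_state()
R=s['tcp_rot'];print(np.array(w['R'])@R, R.T@(-np.array(w['R']).T@w['t']-s['position']),w['intrinsics'])
E
```

```text
driver len 0.1765 0.183 origin [0.6094 0.3399] grasp [0.5704 0.3532] heading 161.2
pliers len 0.124 0.128 origin [0.4406 0.3268] grasp [0.4682 0.3163] heading 159.1
scriber len 0.1127 0.115 origin [0.4361 0.225 ] grasp [0.441 0.224] heading 168.7
grip len 0.1459 0.147 origin [0.5956 0.0979] grasp [0.5864 0.0943] heading -158.8
pblack len 0.1655 0.167 origin [0.6017 0.2315] grasp [0.6017 0.2315] heading 176.6
scr0 len 0.1336 0.135 origin [0.4365 0.116 ] grasp [0.4365 0.116 ] heading 160.4
Idriver len 0.193 0.194 origin [ 0.5364 -0.3051] grasp [ 0.4937 -0.3024] heading 176.3
Iscr len 0.128 0.128 origin [ 0.5454 -0.1524] grasp [ 0.5504 -0.1527] heading 176.5
Ipl len 0.1386 0.14 origin [ 0.5404 -0.2287] grasp [ 0.57   -0.2308] heading 176.1
Igrip len 0.1597 0.16 origin [ 0.5503 -0.0766] grasp [ 0.5404 -0.076 ] heading 176.8
[ 0.65928135 -0.04184823  0.019     ] [ 0.64272134 -0.35665645  0.019     ] [ 0.42956973 -0.3414142   0.019     ] [ 0.448721   -0.02938158  0.019     ]
[[ 1.04890148e-03  9.99999005e-01 -9.42855461e-04]
 [-9.60203079e-01  7.43817946e-04 -2.79301795e-01]
 [-2.79300816e-01  1.19829278e-03  9.60202905e-01]] [ 7.61099068e-02 -8.06206314e-06 -1.51674662e-01] [[388.59270711   0.         315.57029251]
 [  0.         388.59270711 237.28331505]
 [  0.           0.           1.        ]]
```

```bash
cat >> h.py <<'E'
from scipy.spatial.transform import Rotation as Ro
def plan(*tg):
    s=bot.read_state();R=np.array(s['tcp_rot'])
    for x,y,z,h in tg:
        h=np.radians(h);X=[np.cos(h),np.sin(h),0];Z=[0,0,-1.];G=np.c_[X,np.cross(Z,X),Z]
        d=R.T@(np.array([x,y,z])-s['position'])*100
        print(d.round(2),np.degrees(Ro.from_matrix(R.T@G).as_rotvec()).round(1))
E
python3 -c "
from h import *
plan((.49,.28,.22,165))"
```

```text
[-33.12 -16.73   1.29] [-0.1 -0.  -9.3]
```

>>> {"op": "apply_moves", "data": {"steps": [[[-33.1,-16.7,1.3,0,0,-9.3,0.15],[-33.1,-16.7,1.3,0,0,-9.3,0.15],[-33.1,-16.7,1.3,0,0,-9.3,0.15],[-33.1,-16.7,1.3,0,0,-9.3,0.15],[-33.1,-16.7,1.3,0,0,-9.3,0.15],[-33.1,-16.7,1.3,0,0,-9.3,0.15],[-33.1,-16.7,1.3,0,0,-9.3,0.15],[-33.1,-16.7,1.3,0,0,-9.3,0.15],[-33.1,-16.7,1.3,0,0,-9.3,0.15],[-33.1,-16.7,1.3,0,0,-9.3,0.15],[-33.1,-16.7,1.3,0,0,-9.3,0.15]]]}}

```text
time_s: 1.48
position: [0.4897, 0.2817, 0.2206]
tcp_rot: [[-0.966, 0.258, 0.0], [0.258, 0.966, 0.0], [-0.0, 0.0, -1.0]]
force: [-0.2, -0.4, -1.0]
opening: 0.581
grasp_force: 0.0
```

```bash
python3 -c "
from h import *
im,m=snap('wrist','w1.png')
cv2.imwrite('pics/w1b.png',cv2.resize(im,(800,600)))"
```

```text
(no output)
```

View pics/w1b.png

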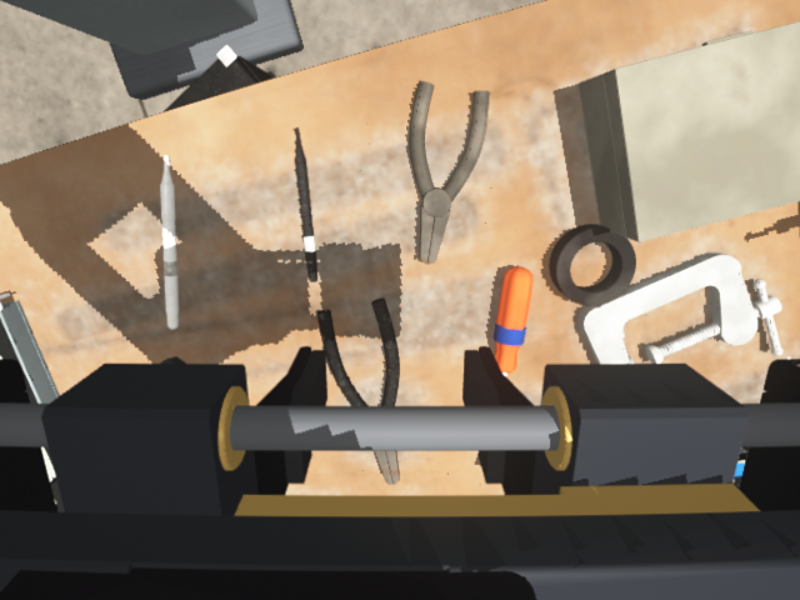

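```bash
python3 - <<'E'
from h import *
m=load('w1.png');t=load('top0.png')
W=lambda p,z:world(m,np.array(p)/1.25,z)[0]
def rep(n,a,b,ya,yb,yg,L):
    a=a[:2];b=b[:2];d=b-a;l=np.linalg.norm(d);u=d/l
    o=a+u*l*(0-ya)/(yb-ya); g=a+u*l*(yg-ya)/(yb-ya)
    print(n,'len',l.round(4),L,'origin',o.round(4),'grasp',g.round(4),'heading',np.degrees(np.arctan2(u[1],u[0])).round(1))
h=(W([426,84],.0065)+W([481,93],.0065))/2
rep('pl',W([428,262],.0065),h,-64,62,-30,.126)
rep('scr',W([313,280],.004),W([296,129],.004),-57.5,57.5,-5,.115)
rep('dr',W([507,372],.012),W([518,266],.012),6,92,43,.086)
for z in(.0,.03,.05,.07):
  print(z,W([613,72],z),W([637,240],z),world(t,[[125,299],[122,246]],z))
E
```

```text
pl len 0.1256 0.126 origin [0.4398 0.3303] grasp [0.4675 0.319 ] heading 157.9
scr len 0.1127 0.115 origin [0.435  0.2268] grasp [0.4398 0.2259] heading 168.8
dr len 0.0881 0.086 origin [0.6086 0.3449] grasp [0.5664 0.3574] heading 163.4
0.0 [0.39940878 0.46780601 0.        ] [0.52513193 0.46866193 0.        ] [[0.40560855 0.4516924  0.        ]
 [0.51629795 0.46551288 0.        ]]
0.03 [0.40075245 0.45438236 0.03      ] [0.51634492 0.45516932 0.03      ] [[0.40312811 0.43989515 0.03      ]
 [0.51057876 0.45331124 0.03      ]]
0.05 [0.40164822 0.44543327 0.05      ] [0.51048691 0.44617424 0.05      ] [[0.40147449 0.43203031 0.05      ]
 [0.50676596 0.44517681 0.05      ]]
0.07 [0.402544   0.43648417 0.07      ] [0.5046289  0.43717917 0.07      ] [[0.39982086 0.42416547 0.07      ]
 [0.50295317 0.43704238 0.07      ]]
```

```bash
python3 -c "
from h import *
plan((.4675,.318,.08,158),(.4675,.318,.0135,158))"
```

```text
[ 3.1   2.94 14.06] [0. 0. 7.]
[ 3.1   2.94 20.71] [0. 0. 7.]
```

>>> {"op": "apply_moves", "data": {"steps": [[[3.1,2.9,14,0,0,7,0.1],[3.1,2.9,14,0,0,7,0.1],[3.1,2.9,14,0,0,7,0.1],[3.1,2.9,14,0,0,7,0.1],[3.1,2.9,17,0,0,7,0.1],[3.1,2.9,19,0,0,7,0.1],[3.1,2.9,20.7,0,0,7,0.1],[3.1,2.9,20.7,0,0,7,0.1],[3.1,2.9,20.7,0,0,7,0.1],[3.1,2.9,20.7,0,0,7,-1],[3.1,2.9,20.7,0,0,7,-1],[3.1,2.9,20.7,0,0,7,-1],[3.1,2.9,20.7,0,0,7,-1],[3.1,2.9,20.7,0,0,7,-1]]]}}

```text
time_s: 3.28
position: [0.468, 0.317, 0.0137]
tcp_rot: [[-0.927, 0.375, 0.0], [0.375, 0.927, 0.0], [-0.0, 0.0, -1.0]]
force: [1.4, -0.2, 1.2]
opening: 0.228
grasp_force: 30.0
```

```bash
python3 -c "
from h import *
s=bot.read_state();print(s['position'],s['opening'],s['grasp_force'],s['force'])
plan((.4675,.318,.10,158),(.54,-.13,.15,176.5))"
```

```text
[0.46802952 0.3169915  0.013704  ] 0.22771233229037124 30.00023944041459 [ 1.44662606 -0.21083951  1.18538233]
[ 0.08  0.08 -8.63] [ 0.  0. -0.]
[-23.45 -38.73 -13.63] [  0.    0.  -18.5]
```

```bash
python3 -c "
from h import *
plan((.4675,.318,.12,158),(.64,-.14,.24,176.5))"
```

```text
[  0.08   0.08 -10.63] [ 0.  0. -0.]
[-33.09 -35.9  -22.63] [  0.    0.  -18.5]
```

>>> {"op": "apply_moves", "data": {"steps": [[[0,0,-3,0,0,0,-1],[0,0,-7,0,0,0,-1],[-3,-3,-12,0,0,0,-1],[-7,-7,-16,0,0,-4,-1],[-11,-11,-20,0,0,-8,-1],[-15,-15.5,-22.6,0,0,-12,-1],[-19,-20,-22.6,0,0,-16,-1],[-23,-25,-22.6,0,0,-18.5,-1],[-27,-29.5,-22.6,0,0,-18.5,-1],[-31,-33.5,-22.6,0,0,-18.5,-1],[-33.1,-35.9,-22.6,0,0,-18.5,-1],[-33.1,-35.9,-22.6,0,0,-18.5,-1],[-33.1,-35.9,-22.6,0,0,-18.5,-1],[-33.1,-35.9,-22.6,0,0,-18.5,-1],[-33.1,-35.9,-22.6,0,0,-18.5,-1]]]}}

```text
time_s: 5.15
position: [0.6397, -0.1386, 0.2397]
tcp_rot: [[-0.998, 0.06, -0.0], [0.06, 0.998, 0.0], [0.0, 0.0, -1.0]]
force: [-0.2, -0.4, -2.8]
opening: 0.23
grasp_force: 30.0
```

```bash
python3 -c "
from h import *
im,m=snap('wrist','w2.png')
cv2.imwrite('pics/w2b.png',cv2.resize(im,(800,600)))"
```

```text
(no output)
```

View pics/w2b.png

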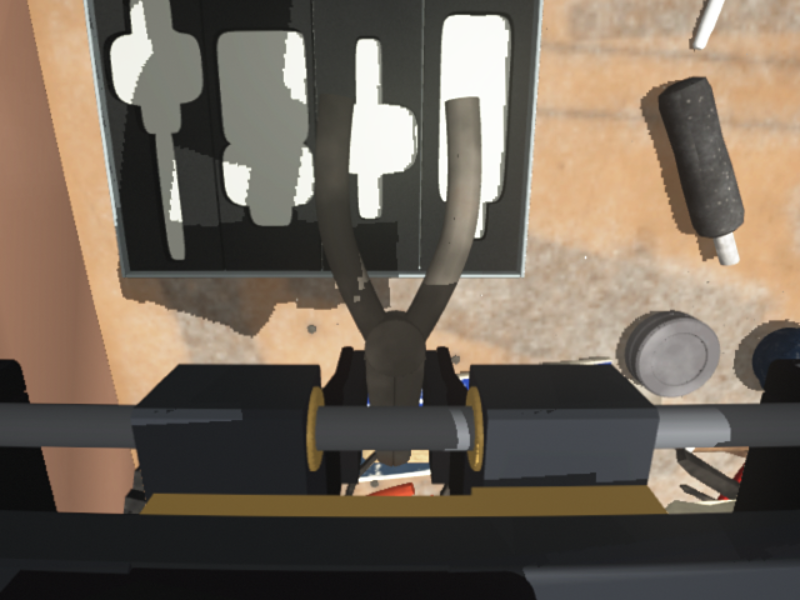

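```bash
cat >> h.py <<'E'
def rep(n,a,b,ya,yb,yg,L):
    a=a[:2];b=b[:2];d=b-a;l=np.linalg.norm(d);u=d/l
    o=a+u*l*(0-ya)/(yb-ya); g=a+u*l*(yg-ya)/(yb-ya)
    print(n,'len',l.round(4),L,'origin',o.round(4),'grasp',g.round(4),'heading',np.degrees(np.arctan2(u[1],u[0])).round(1))
E
python3 - <<'E'
from h import *
m=load('w2.png');s=bot.read_state()
W=lambda p,z:world(m,np.array(p)/1.25,z)[0]
z=.2325
rep('held',W([394,350],z),(W([332,97],z)+W([463,99],z))/2,-8,62,-30,.07)
print('tcp',s['position'])
rep('Iscr',W([370,218],.019),W([368,40],.019),-64,64,-5,.128)
rep('Ipl',W([270,226],.019),W([262,31],.019),-70,70,-30,.14)
rep('Idr',W([176,258],.019),W([163,133],.019),-97,0,43,.097)
rep('Igr',W([481,237],.019),W([476,14],.019),-80,80,10,.16)
rep('grip',W([729,263],.017),W([690,83],.022),-74,74,10,.147)
E
```

```text
held len 0.083 0.07 origin [ 0.6199 -0.1376] grasp [ 0.6554 -0.1401] heading 175.9
tcp [ 0.63985139 -0.13888034  0.23975617]
Iscr len 0.1244 0.128 origin [ 0.5463 -0.1515] grasp [ 0.5512 -0.1518] heading 176.5
Ipl len 0.1367 0.14 origin [ 0.5417 -0.2268] grasp [ 0.5709 -0.2292] heading 175.3
Idr len 0.0939 0.097 origin [ 0.5365 -0.3031] grasp [ 0.495 -0.3  ] heading 175.8
Igr len 0.1561 0.16 origin [ 0.5499 -0.0713] grasp [ 0.5401 -0.0714] heading -179.6
grip len 0.1447 0.147 origin [0.5922 0.1055] grasp [0.583  0.1022] heading -160.3
```

```bash
python3 -c "
from h import *
plan((.5705,-.23,.08,176.4),(.5705,-.23,.0235,176.4))"
```

```text
[ 6.37 -9.51 15.98] [0.  0.  0.1]
[ 6.37 -9.51 21.63] [0.  0.  0.1]
```

>>> {"op": "apply_moves", "data": {"steps": [[[2.5,-4,5,0,0,0,-1],[5,-8,10,0,0,0,-1],[6.4,-9.5,15,0,0,0,-1],[6.4,-9.5,16,0,0,0,-1],[6.4,-9.5,16,0,0,0,-1],[6.4,-9.5,18,0,0,0,-1],[6.4,-9.5,20,0,0,0,-1],[6.4,-9.5,21,0,0,0,-1],[6.4,-9.5,21.6,0,0,0,-1],[6.4,-9.5,21.6,0,0,0,-1],[6.4,-9.5,21.6,0,0,0,-1]]]}}

```text
time_s: 6.58
position: [0.5705, -0.231, 0.024]
tcp_rot: [[-0.998, 0.062, 0.001], [0.062, 0.998, -0.0], [-0.001, -0.0, -1.0]]
force: [0.2, 0.5, -2.3]
opening: 0.233
grasp_force: 30.0
```

```bash
python3 -c "
from h import *
s=bot.read_state();print(s['position'],s['opening'],s['grasp_force'],s['force'])"
```

```text
[ 0.57049645 -0.23104595  0.02401011] 0.2326378124527416 29.9996433967317 [ 0.19136155  0.50202881 -2.31282129]
```

```bash
python3 -c "
from h import *
plan((.5705,-.23,.15,176.4),(.440,.225,.15,168.8),(.440,.225,.0125,168.8))"
```

```text
[ -0.    0.1 -12.6] [-0.   0.   0.1]
[ 15.83  44.71 -12.62] [-0.   0.   7.7]
[15.84 44.71  1.13] [-0.   0.   7.7]
```

>>> {"op": "apply_moves", "data": {"steps": [[[0,0,0.1,0,0,0,-1],[0,0,0.1,0,0,0,-0.25],[0,0,0.1,0,0,0,-0.25],[0,0,0.1,0,0,0,-0.25],[0,0,0.1,0,0,0,-0.25],[0,0,-1,0,0,0,-0.25],[0,0,-3,0,0,0,-0.25],[0,0,-8,0,0,0,-0.25],[0,0,-13,0,0,0,-0.25],[0,0,-13,0,0,0,-0.25]]]}}

```text
time_s: 7.82
position: [0.5734, -0.2328, 0.16]
tcp_rot: [[-0.998, 0.061, 0.01], [0.061, 0.998, -0.007], [-0.011, -0.006, -1.0]]
force: [-0.5, -0.1, -0.1]
opening: 0.375
grasp_force: 0.0
```

```bash
python3 -c "
from h import *
plan((.440,.225,.15,168.8),(.440,.225,.0125,168.8))"
```

```text
[16.14 44.88  0.55] [-0.3  0.6  7.7]
[16.29 44.96 14.3 ] [-0.3  0.6  7.7]
```

>>> {"op": "apply_moves", "data": {"steps": [[[2,5.5,0,0,0,1,-0.1],[4,11,0,0,0,2,-0.1],[6,17,0,0,0,3,-0.1],[8,22.5,0,0,0,4,-0.1],[10,28,0,0,0,5,-0.1],[12,34,0,0,0,6,-0.1],[14,39.5,0,0,0,7,-0.1],[15.8,44.7,2,0,0,7.7,-0.1],[15.8,44.7,6,0,0,7.7,-0.1],[15.8,44.7,10,0,0,7.7,-0.1],[15.8,44.7,10,0,0,7.7,-0.1],[15.8,44.7,10,0,0,7.7,-0.1],[15.8,44.7,10,0,0,7.7,-0.1]]]}}

```text
time_s: 9.45
position: [0.4413, 0.225, 0.0552]
tcp_rot: [[-0.981, 0.195, 0.003], [0.195, 0.981, 0.001], [-0.003, 0.001, -1.0]]
force: [1.0, -0.2, 0.3]
opening: 0.452
grasp_force: 0.0
```

```bash
python3 -c "
from h import *
plan((.440,.225,.0125,168.8))"
```

```text
[ 0.14 -0.04  4.26] [ 0.1  0.2 -0.1]
```

>>> {"op": "apply_moves", "data": {"steps": [[[0.1,0,2,0,0,0,-0.1],[0.1,0,3.5,0,0,0,-0.1],[0.1,0,4.2,0,0,0,-0.1],[0.1,0,4.2,0,0,0,-0.1],[0.1,0,4.2,0,0,0,-0.1],[0.1,0,4.2,0,0,0,-1],[0.1,0,4.2,0,0,0,-1],[0.1,0,4.2,0,0,0,-1],[0.1,0,4.2,0,0,0,-1],[0.1,0,4.2,0,0,0,-1],[0.1,0,4.2,0,0,0,-1]]]}}

```text
time_s: 10.82
position: [0.4392, 0.2252, 0.0116]
tcp_rot: [[-0.981, 0.195, 0.0], [0.195, 0.981, -0.0], [-0.0, 0.0, -1.0]]
force: [0.1, 0.1, 0.0]
opening: 0.085
grasp_force: 30.0
```

```bash
python3 -c "
from h import *
s=bot.read_state();print(s['position'],s['opening'],s['grasp_force'],s['force'])
plan((.440,.225,.15,168.8),(.5508,-.1523,.15,176.5),(.5508,-.1523,.06,176.5))"
```

```text
[0.43919068 0.22517766 0.01155032] 0.0848786862463424 29.999571591256426 [0.10456144 0.12014263 0.00987325]
[ -0.08  -0.   -13.84] [ 0.  0. -0.]
[-18.31 -34.85 -13.84] [ 0.   0.  -7.7]
[-18.3  -34.85  -4.84] [ 0.   0.  -7.7]
```

>>> {"op": "apply_moves", "data": {"steps": [[[0,0,-3,0,0,0,-1],[0,0,-8,0,0,0,-1],[-2,-4,-13.8,0,0,-1,-1],[-4.5,-9,-13.8,0,0,-2,-1],[-7.5,-14,-13.8,0,0,-3,-1],[-10,-19,-13.8,0,0,-4,-1],[-13,-24.5,-13.8,0,0,-5,-1],[-15.5,-30,-13.8,0,0,-6,-1],[-18.3,-34.9,-13,0,0,-7.7,-1],[-18.3,-34.9,-9,0,0,-7.7,-1],[-18.3,-34.9,-4.8,0,0,-7.7,-1],[-18.3,-34.9,-4.8,0,0,-7.7,-1],[-18.3,-34.9,-4.8,0,0,-7.7,-1],[-18.3,-34.9,-4.8,0,0,-7.7,-1],[-18.3,-34.9,-4.8,0,0,-7.7,-1]]]}}

```text
time_s: 12.7
position: [0.5516, -0.153, 0.0611]
tcp_rot: [[-0.998, 0.061, 0.003], [0.061, 0.998, -0.001], [-0.003, -0.001, -1.0]]
force: [-0.4, -0.5, -0.7]
opening: 0.083
grasp_force: 30.0
```

```bash
python3 -c "
from h import *
im,m=snap('wrist','w3.png')
cv2.imwrite('pics/w3b.png',cv2.resize(im,(800,600)))
plan((.5508,-.1523,.0215,176.5))"
```

```text
[0.07 0.06 3.94] [-0.1  0.1 -0. ]
```

View pics/w3b.png

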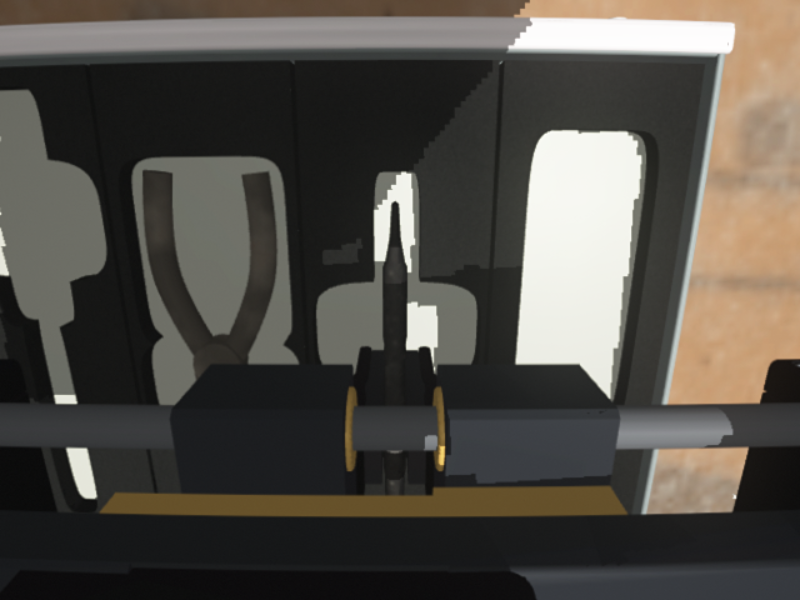

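```bash
python3 - <<'E'
from h import *
m=load('w3.png')
W=lambda p,z:world(m,np.array(p)/1.25,z)[0]
print('tip',W([395,203],.0535),W([395,340],.0535),'slot',W([397,172],.019),W([375,280],.019),W([419,280],.019))
print('pl ends',(W([158,172],.0155)+W([258,175],.0155))/2,'bay',W([207,156],.019))
E
```

```text
tip [ 0.49033366 -0.149154    0.0535    ] [ 0.53768815 -0.15199499  0.0535    ] slot [ 0.48181857 -0.14783006  0.019     ] [ 0.52438391 -0.15940228  0.019     ] [ 0.5254732  -0.14133438  0.019     ]
pl ends [ 0.47767154 -0.2227956   0.0155    ] bay [ 0.47108573 -0.22073031  0.019     ]
```

>>> {"op": "apply_moves", "data": {"steps": [[[0.2,0.1,2,0,0,0,-1],[0.2,0.1,3.2,0,0,0,-1],[0.2,0.1,3.9,0,0,0,-1],[0.2,0.1,3.9,0,0,0,-1],[0.2,0.1,3.9,0,0,0,-1],[0.2,0.1,3.9,0,0,0,-1]]]}}

```text
time_s: 13.5
position: [0.5488, -0.1517, 0.0206]
tcp_rot: [[-0.998, 0.062, 0.0], [0.062, 0.998, -0.0], [-0.0, -0.0, -1.0]]
force: [0.0, 0.1, -1.4]
opening: 0.087
grasp_force: 30.0
```

```bash
python3 -c "
from h import *
s=bot.read_state();print(s['position'],s['opening'],s['force'])
plan((.568,.3565,.15,163),(.568,.3565,.06,163))"
```

```text
[ 0.54879953 -0.15174444  0.02058371] 0.0874581493497735 [ 0.03895966  0.05701933 -1.42938595]
[  1.22  50.84 -12.95] [-0.   0.  13.5]
[ 1.22 50.85 -3.95] [-0.   0.  13.5]
```

>>> {"op": "apply_moves", "data": {"steps": [[[0,0,0,0,0,0,-0.3],[0,0,0,0,0,0,-0.3],[0,0,0,0,0,0,-0.3],[0,0,0,0,0,0,-0.3],[0,0,-1.5,0,0,0,-0.3],[0,0,-5,0,0,0,-0.3],[0,3,-10,0,0,0,0.1],[0.2,8,-13,0,0,2,0.1],[0.4,14,-13,0,0,4,0.1],[0.6,20,-13,0,0,6,0.1],[0.8,26,-13,0,0,8,0.1],[1,32,-13,0,0,10,0.1],[1.1,38,-13,0,0,12,0.1],[1.2,44,-13,0,0,13.5,0.1],[1.2,49,-13,0,0,13.5,0.1],[1.2,50.8,-9,0,0,13.5,0.1],[1.2,50.8,-4,0,0,13.5,0.1],[1.2,50.8,-4,0,0,13.5,0.1],[1.2,50.8,-4,0,0,13.5,0.1],[1.2,50.8,-4,0,0,13.5,0.1]]]}}

```text
time_s: 16.0
position: [0.57, 0.3564, 0.0635]
tcp_rot: [[-0.956, 0.294, 0.005], [0.294, 0.956, 0.002], [-0.004, 0.003, -1.0]]
force: [-0.1, 0.1, 0.2]
opening: 0.55
grasp_force: 0.0
```

```bash
python3 -c "
from h import *
im,m=snap('wrist','w4.png')
cv2.imwrite('pics/w4b.png',cv2.resize(im,(640,480)))
plan((.568,.3565,.014,163))"
```

```text
[ 0.19 -0.05  4.93] [ 0.2  0.2 -0.1]
```

View pics/w4b.png

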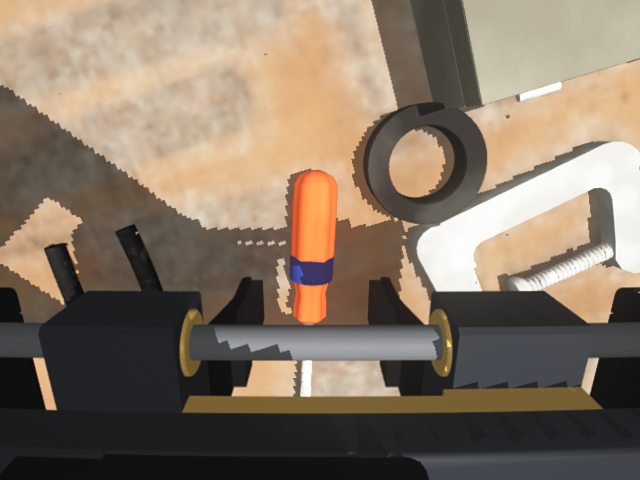

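```bash
python3 - <<'E'
from h import *
m=load('w4.png')
W=lambda p,z:world(m,np.array(p,float),z)[0]
rep('dr',W([309,322],.012),W([316,170],.02),6,92,43,.086)
rep('dr2',W([310,322],.012),W([316,170],.012),6,92,43,.086)
s=bot.read_state();R=s['tcp_rot']
for p in([422,245],[432,290],[466,215],[420,222]):
  for z in(0,.02): print(p,z,(R.T@(W(p,z)-s['position'])*1000).round())
for p in([311,320],[316,172]): print((R.T@(W(p,.012)-s['position'])*1000).round())
E
```

```text
dr len 0.0889 0.086 origin [0.608  0.3409] grasp [0.5661 0.3558] heading 160.4
dr2 len 0.0879 0.086 origin [0.6081 0.3415] grasp [0.5666 0.356 ] heading 160.7
[422, 245] 0 [ 9. 62. 63.]
[422, 245] 0.02 [15. 57. 43.]
[432, 290] 0 [-20.  71.  64.]
[432, 290] 0.02 [-11.  64.  44.]
[466, 215] 0 [27. 86. 63.]
[466, 215] 0.02 [31. 78. 43.]
[420, 222] 0 [22. 60. 63.]
[420, 222] 0.02 [27. 54. 43.]
[-33.  -2.  51.]
[52.  0. 51.]
```

```bash
python3 -c "
from h import *
plan((.566,.356,.0135,161))"
```

```text
[ 0.37 -0.16  4.98] [0.2 0.2 1.9]
```

>>> {"op": "apply_moves", "data": {"steps": [[[0.3,-0.1,2,0,0,1.9,0.1],[0.3,-0.1,3.5,0,0,1.9,0.1],[0.3,-0.1,4.7,0,0,1.9,0.1],[0.3,-0.1,4.7,0,0,1.9,0.1],[0.3,-0.1,4.7,0,0,1.9,0.1],[0.3,-0.1,4.7,0,0,1.9,-1],[0.3,-0.1,4.7,0,0,1.9,-1],[0.3,-0.1,4.7,0,0,1.9,-1],[0.3,-0.1,4.7,0,0,1.9,-1],[0.3,-0.1,4.7,0,0,1.9,-1],[0.3,-0.1,4.7,0,0,1.9,-1]]]}}

```text
time_s: 17.42
position: [0.565, 0.3561, 0.0138]
tcp_rot: [[-0.946, 0.325, 0.0], [0.325, 0.946, 0.0], [-0.0, 0.0, -1.0]]
force: [0.0, 0.2, 2.9]
opening: 0.264
grasp_force: 30.0
```

```bash
python3 -c "
from h import *
plan((.566,.356,.15,161),(.494,-.301,.15,176.2),(.494,-.301,.06,176.2))"
```

```text
[ -0.1    0.03 -13.62] [0.  0.  0.1]
[-14.61 -64.45 -13.63] [  0.    0.  -15.1]
[-14.61 -64.45  -4.63] [  0.    0.  -15.1]
```

>>> {"op": "apply_moves", "data": {"steps": [[[0,0,-3,0,0,0,-1],[0,0,-8,0,0,0,-1],[-1,-5,-13.6,0,0,-1,-1],[-2.3,-10,-13.6,0,0,-3,-1],[-3.6,-16,-13.6,0,0,-5,-1],[-5,-22,-13.6,0,0,-7,-1],[-6.4,-28,-13.6,0,0,-9,-1],[-7.8,-34,-13.6,0,0,-11,-1],[-9.2,-40,-13.6,0,0,-13,-1],[-10.6,-46,-13.6,0,0,-15,-1],[-12,-52,-13.6,0,0,-15,-1],[-13.4,-58,-13.6,0,0,-15,-1],[-14.6,-62.5,-13.6,0,0,-15,-1],[-14.6,-64.5,-11,0,0,-15,-1],[-14.6,-64.5,-7,0,0,-15,-1],[-14.6,-64.5,-4.6,0,0,-15,-1],[-14.6,-64.5,-4.6,0,0,-15,-1],[-14.6,-64.5,-4.6,0,0,-15,-1],[-14.6,-64.5,-4.6,0,0,-15,-1],[-14.6,-64.5,-4.6,0,0,-15,-1]]]}}

```text
time_s: 19.92
position: [0.4943, -0.3018, 0.0607]
tcp_rot: [[-0.998, 0.068, 0.002], [0.068, 0.998, -0.001], [-0.002, -0.001, -1.0]]
force: [-0.3, 0.4, -0.2]
opening: 0.266
grasp_force: 30.0
```

```bash
python3 -c "
from h import *
im,m=snap('wrist','w5.png')
plan((.494,-.301,.0235,176.2))"
```

```text
[0.02 0.07 3.7 ] [-0.1  0.1 -0.1]
```

View pics/w5.png

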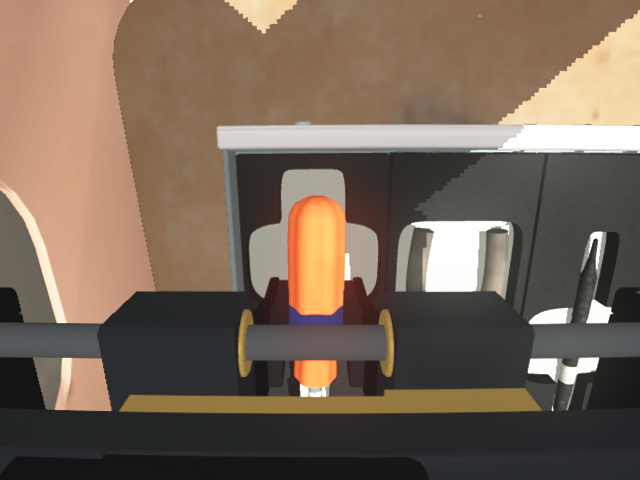

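```bash
python3 - <<'E'
from h import *
m=load('w5.png')
W=lambda p,z:world(m,np.array(p,float),z)[0]
print('h end',W([316,197],.059),'slot',W([313,170],.019),'scallop L/R',W([250,255],.019),W([378,250],.019))
rep('scr',W([565,375],.013),W([598,237],.013),0,1,0,0)
E
```

```text
h end [ 0.44610758 -0.29838464  0.059     ] slot [ 0.43987965 -0.299413    0.019     ] scallop L/R [ 0.48186397 -0.33553062  0.019     ] [ 0.48362354 -0.26832515  0.019     ]
scr len 0.088 0 origin [ 0.5742 -0.1542] grasp [ 0.5742 -0.1542] heading 175.0
```

>>> {"op": "apply_moves", "data": {"steps": [[[0,0,1.5,0,0,0,-1],[0,0,2.7,0,0,0,-1],[0,0,3.4,0,0,0,-1],[0,0,3.7,0,0,0,-1],[0,0,3.7,0,0,0,-1],[0,0,3.7,0,0,0,-1]]]}}

```text
time_s: 20.72
position: [0.493, -0.3009, 0.0227]
tcp_rot: [[-0.998, 0.069, -0.001], [0.069, 0.998, 0.001], [0.001, 0.001, -1.0]]
force: [-2.1, 2.3, 4.6]
opening: 0.265
grasp_force: 30.0
```

```bash
python3 -c "
from h import *
s=bot.read_state();print(s['position'],s['opening'],s['force'])
plan((.584,.1,.15,200),(.584,.1,.08,200))"
```

```text
[ 0.49302307 -0.3009199   0.0226706 ] 0.26474690635248843 [-2.09792912  2.30988649  4.58316719]
[ -6.31  40.63 -12.7 ] [  0.1  -0.1 -23.9]
[-6.32 40.63 -5.7 ] [  0.1  -0.1 -23.9]
```

>>> {"op": "apply_moves", "data": {"steps": [[[0,0,0,0,0,0,-0.22],[0,0,0,0,0,0,-0.22],[0,0,0,0,0,0,-0.22],[0,0,0,0,0,0,-0.22],[0,0,-1.5,0,0,0,-0.22],[0,0,-5,0,0,0,-0.22],[0,3,-10,0,0,0,0.6],[-1,8,-12.7,0,0,-5,0.6],[-2,14,-12.7,0,0,-10,0.6],[-3,20,-12.7,0,0,-14,0.6],[-4,26,-12.7,0,0,-19,0.6],[-5,32,-12.7,0,0,-24,0.6],[-6,38,-12.7,0,0,-24,0.6],[-6.3,40.6,-10,0,0,-24,0.6],[-6.3,40.6,-5.7,0,0,-24,0.6],[-6.3,40.6,-5.7,0,0,-24,0.6],[-6.3,40.6,-5.7,0,0,-24,0.6],[-6.3,40.6,-5.7,0,0,-24,0.6],[-6.3,40.6,-5.7,0,0,-24,0.6]]]}}

```text
time_s: 23.1
position: [0.5854, 0.0988, 0.0811]
tcp_rot: [[-0.94, -0.342, 0.003], [-0.342, 0.94, -0.0], [-0.003, -0.001, -1.0]]
force: [-0.4, -0.0, 0.4]
opening: 0.802
grasp_force: 0.0
```

```bash
python3 -c "
from h import *
im,m=snap('wrist','w6.png')
plan((.584,.1,.023,200))"
```

```text
[0.08 0.15 5.78] [-0.   0.1  0. ]
```

View pics/w6.png

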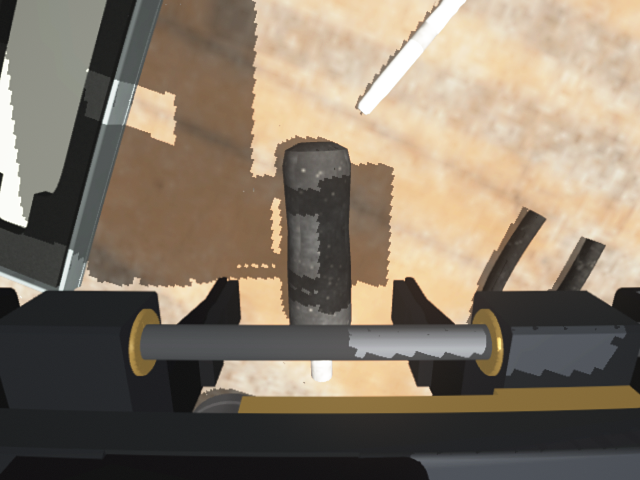

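```bash
python3 - <<'E'
from h import *
m=load('w6.png')
W=lambda p,z:world(m,np.array(p,float),z)[0]
rep('g',W([321,381],.017),W([317,146],.022),-74,74,10,.147)
s=bot.read_state();R=s['tcp_rot']
for p in([470,320],[530,208],[317,146]):
  print(p,(R.T@(W(p,.013)-s['position'])*1000).round())
plan((.584,.1,.023,200))
E
```

```text
g len 0.1498 0.147 origin [0.5939 0.1039] grasp [0.5844 0.1003] heading -158.9
[470, 320] [-43.  98.  68.]
[530, 208] [ 30. 125.  68.]
[317, 146] [65.  0. 68.]
[0.08 0.15 5.78] [-0.   0.1  0. ]
```

>>> {"op": "apply_moves", "data": {"steps": [[[0.1,0.1,2,0,0,-1,0.6],[0.1,0.1,4,0,0,-1,0.6],[0.1,0.1,5.7,0,0,-1,0.6],[0.1,0.1,5.7,0,0,-1,0.6],[0.1,0.1,5.7,0,0,-1,0.6],[0.1,0.1,5.7,0,0,-1,-1],[0.1,0.1,5.7,0,0,-1,-1],[0.1,0.1,5.7,0,0,-1,-1],[0.1,0.1,5.7,0,0,-1,-1],[0.1,0.1,5.7,0,0,-1,-1],[0.1,0.1,5.7,0,0,-1,-1]]]}}

```text
time_s: 24.52
position: [0.5832, 0.0999, 0.0227]
tcp_rot: [[-0.933, -0.359, 0.0], [-0.359, 0.933, -0.0], [-0.0, -0.0, -1.0]]
force: [0.2, -0.4, 2.2]
opening: 0.422
grasp_force: 30.0
```

```bash
python3 -c "
from h import *
plan((.584,.1,.12,201),(.5405,-.0745,.12,176.5),(.5405,-.0745,.075,176.5))"
```

```text
[-0.08 -0.02 -9.73] [-0.   0.   0.1]
[ 10.25 -14.74  -9.73] [-0.   0.  24.6]
[ 10.25 -14.74  -5.23] [-0.   0.  24.6]
```

>>> {"op": "apply_moves", "data": {"steps": [[[0,0,-3,0,0,0,-1],[0,0,-7,0,0,0,-1],[2,-3,-9.7,0,0,6,-1],[5,-7,-9.7,0,0,12,-1],[8,-11,-9.7,0,0,18,-1],[10.2,-14.7,-9.7,0,0,24.6,-1],[10.2,-14.7,-7,0,0,24.6,-1],[10.2,-14.7,-5.2,0,0,24.6,-1],[10.2,-14.7,-5.2,0,0,24.6,-1],[10.2,-14.7,-5.2,0,0,24.6,-1],[10.2,-14.7,-5.2,0,0,24.6,-1],[10.2,-14.7,-5.2,0,0,24.6,-1]]]}}

```text
time_s: 26.02
position: [0.5412, -0.0739, 0.0752]
tcp_rot: [[-0.998, 0.061, 0.001], [0.061, 0.998, -0.0], [-0.001, -0.0, -1.0]]
force: [-0.8, -0.0, -1.2]
opening: 0.428
grasp_force: 30.0
```

```bash
python3 -c "
from h import *
im,m=snap('wrist','w7.png')
plan((.5405,-.0745,.0325,176.5))"
```

```text
[ 0.07 -0.06  4.26] [-0.   0.1 -0. ]
```

View pics/w7.png

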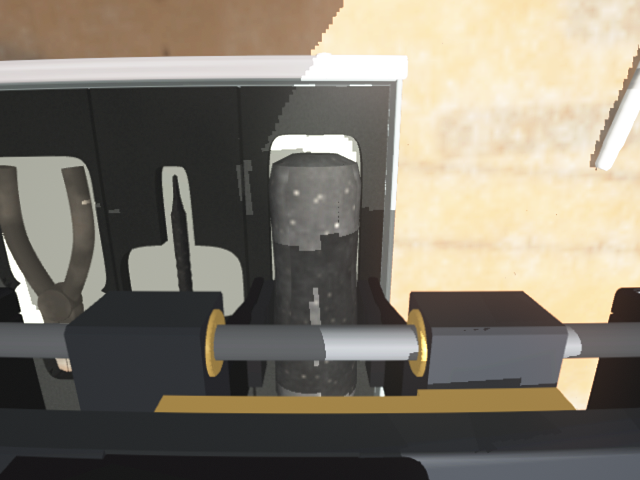

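```bash
python3 - <<'E'
from h import *
m=load('w7.png')
W=lambda p,z:world(m,np.array(p,float),z)[0]
print(W([316,155],.074),W([316,136],.019),W([271,150],.019),W([360,150],.019), W([392,150],.019))
E
```

```text
[ 0.47655795 -0.06987413  0.074     ] [ 0.47103121 -0.06943882  0.019     ] [ 0.47670779 -0.09340527  0.019     ] [ 0.4795209  -0.04684403  0.019     ] [ 0.48048646 -0.03005506  0.019     ]
```

>>> {"op": "apply_moves", "data": {"steps": [[[0,0,1.5,0,0,0,-1],[0,0,3,0,0,0,-1],[0,0,3.8,0,0,0,-1],[0,0,4.3,0,0,0,-1],[0,0,4.3,0,0,0,-1],[0,0,4.3,0,0,0,-1]]]}}

```text
time_s: 26.82
position: [0.5403, -0.0738, 0.0316]
tcp_rot: [[-0.998, 0.062, -0.001], [0.062, 0.998, 0.0], [0.001, 0.0, -1.0]]
force: [-1.8, 1.3, 2.5]
opening: 0.424
grasp_force: 30.0
```

```bash
python3 -c "
from h import *
s=bot.read_state();print(s['position'],s['opening'],s['force'])"
```

```text
[ 0.54033048 -0.07384155  0.03163304] 0.42421410531659687 [-1.75027734  1.3129091   2.45139087]
```

>>> {"op": "apply_moves", "data": {"steps": [[[0,0,0,0,0,0,0],[0,0,0,0,0,0,0],[0,0,0,0,0,0,0],[0,0,0,0,0,0,0],[0,0,-1,0,0,0,0],[0,0,-3,0,0,0,0],[0,0,-8,0,0,0,0],[0,0,-14,0,0,0,0],[0,5,-18,0,0,0,0],[0,11,-18,0,0,0,0],[0,17,-18,0,0,0,0],[0,23,-18,0,0,0,0],[0,29,-18,0,0,0,0],[0,35,-18,0,0,0,0],[0,40,-18,0,0,0,0],[0,40,-18,0,0,0,0],[0,40,-18,0,0,0,0],[0,40,-18,0,0,0,0]]]}}

```text
time_s: 29.08
position: [0.5654, 0.3237, 0.2117]
tcp_rot: [[-0.998, 0.063, -0.0], [0.063, 0.998, -0.001], [0.0, -0.001, -1.0]]
force: [0.2, 0.3, -0.5]
opening: 0.501
grasp_force: 0.0
```

```bash
python3 - <<'E'
from h import *
im,m=snap('top','t2.png')
cv2.imwrite('pics/t2c.png',cv2.resize(im[165:295,350:525],None,fx=4.5,fy=4.5,interpolation=cv2.INTER_CUBIC))
E
```

```text
(no output)
```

View pics/t2c.png

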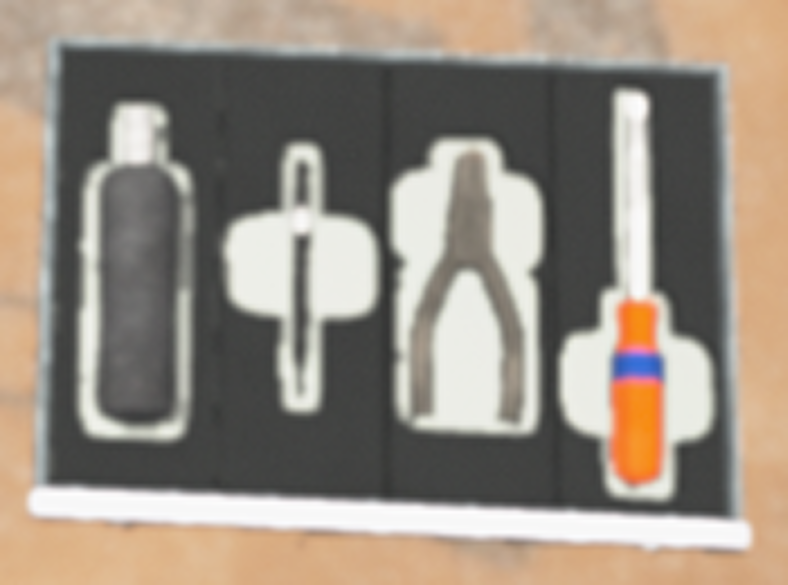

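```bash
python3 -c "
from rig import bot
print(bot.hand_in())"
```

```text
the job is handed in; nothing more can be done
None
```

I laid the screwdriver, short pliers, short scriber and side handle in their own cutouts without dropping any, left the longer pliers and scriber where they lay, and handed the job in at about 29 s; the last top picture shows all four in place, but no verdict was returned.

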